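Switch on the UV lamps under the switch guard

TASK

Switch on the UV transilluminator at its guarded lamp switch: raise the hinged guard with a fingertip by the lip at its foot, flip the toggle beneath it over to the rear while the guard still rests on the finger, then take the finger out and let the guard drop fully shut. It is all done by touch: do not pick up or shift the tube rack, bottle, tip box or marker.

Things in the scene. Friction and masses are not known exactly. Their poses are not given: they have to be found in the camera images.
- uv_box: UV transilluminator: heavy white box that stays put, 280 deep (own x) x 360 wide (own y) x 100 mm high. Origin: middle of its underside; front faces own -x. On top: amber window left; on the right a grey control strip with the guarded switch at the front edge (its middle at own y = -124 mm) and a fixed timer knob, 18 mm high, 101 mm behind the guard's hinge. Yaw up to 0.35 rad either way.
- guard_hinge (a point): fixed point on the guard's hinge line (along the box's y), at own x -68, y -124, z 134 mm of the box: 34 mm above its top. Guard: plain aluminium hood, 58 mm wide, 52 mm clear between its cheeks, about 60 g. Its top plate runs 72 mm forward from the hinge; its front wall, 3 mm thick, hangs from there, flush with the box's front face.
- guard_foot (a point): middle of the lower edge of the guard's front wall, on its outer face, where the lip starts; moves with the guard. Shut: 72 mm in front of the hinge and 31 mm below it, 3 mm above the box's top. A finger that pushes it straight towards the hinge jams; lifted by the lip to about 0.9 rad first, it lets the finger slip in beneath and rides on its back.
- guard_lip (a point): middle of the free edge of the guard's finger lip; moves with the guard. The lip, 2.6 mm thick and as wide as the guard, flares from the foot of the front wall forwards and up at 30 degrees; it overhangs the box's front face, with open space beneath down to the bench. Shut, this edge is 85 mm in front of the hinge and 22 mm below it.
- toggle_tip (a point): end of the toggle's steel bat lever, 9 mm thick, 28 mm from its pivot. The pivot is 40 mm in front of the guard's hinge line and 4 mm above the box's top, at the middle of the switch. Off, the lever leans 24 degrees to the front (-x of the box); on, 24 degrees to the rear (+x), its tip 30 mm above the box's top. Either way it fits under the shut guard.
- guard (a joint): opening angle of the guard, rad: 0 shut, 1.45 at its stop. Nothing holds it up: it falls shut under its own weight from any angle, so the finger that works the toggle must hold it up meanwhile, the guard's foot resting and sliding on the finger's back.
- toggle (a joint): angle of the toggle, rad: 0 off (leaning to the front), 0.84 on (leaning to the rear). A spring snaps it over past the middle (0.42) and holds it at either end; about 3 to 5 N halfway up the lever flips it.
- tube_rack: purple microtube rack with closed tubes, loose, 105 x 205 (its y) x 54 mm high, origin under its middle; stands in front of the left part of the box.
- bottle: white reagent bottle, loose, 54 mm diameter, 105 mm high, origin under its middle; stands to the right of the box or in front of it on the right.
- tip_box: closed box of pipette tips, loose, 85 x 120 (its y) x 71 mm high, origin under its middle; stands to the right of the box or in front of it on the right.
- marker: dark marker pen lying on the bench, loose, 103 mm long (its x), 14 mm thick, origin near its middle on the bench; lies in front of the box, below and short of the switch.

How it is judged:
By the outcome, as a careful person would: the job done as asked, in the order asked, and still so for the second after the job is handed in, with the robot touching nothing.
It also fails if it takes over 38 s, if anything falls off the work surface, if the arm or the gripper's body presses on something with over 40 N, if the wrist force passes 120 N, or if a joint passes its speed limit or range.

ROBOT

A 6-joint arm with a two-finger parallel gripper is mounted at the origin on the work surface. World frame = base frame: x ahead of the robot, y to its left, z up, the work surface at z = 0. Lengths are in mm, angles in rad, forces in N, time in s.
With the tool pointing down it reaches from about 325 to 875 mm from the base axis. Payload 4.4 kg.
Tool frame: the origin (TCP) lies on the centre line of the jaws, within the pads' length; the fingertips stand ahead of it and the grasp point (between the pads) lies 6 mm ahead of it (ctrl.tcp_to_tips is the z of the fingertips in the tool frame, in mm); z points along the fingers, y is the line along which they close (so a half turn about z gives the same grasp; the last joint's range is limited). The gripper opens to 85 mm and grips with 20 to 120 N. Pads are 22 mm wide; open, the fingers measure 114 mm over their backs; the gripper's body (76 mm by 85 mm) begins 54 mm behind the grasp point. The pads swing forward as they close: fully open they stand 13 mm farther back than shut.
Start: joints at [1.006, 0.207, 1.542, -0, 1.393, -0.15], TCP at [231.739, 526.236, 256.282] pointing down, gripper open.
Joint ranges: [-2.73, 2.73], [-0.86, 2.22], [0.23, 2.46], [-1.11, 4.25], [0.08, 2.63], [-2.82, 2.82]. Speed limits (rad/s): [2.79, 2.79, 3.14, 3.14, 3.14, 3.14].

INTERFACE

Orientations are given as a 3x3 rotation matrix whose columns are the frame's x, y, z axes.
In Python, from plant import ctrl, sensors, optics gives the robot as it stands. Calls block until the motion is done:
- ctrl.move_ptp(position, orientation): joint-space move of the TCP to a pose.
- ctrl.move_l(position, rot=None, vel=150, threshold=None): straight line of the TCP; rot=None keeps the orientation; vel is the mean speed in mm/s. With threshold (N) it stops when the force on the tool has changed by that much, and returns True; else False.
- ctrl.set_joints(angles): joint-space move.
- ctrl.gripper_to(opening, force=None): finger opening in mm; force is the grip in N (None keeps the last); returns when the fingers have stopped.
- ctrl.hold(seconds).
- ctrl.solve_ik(position, orientation): joint angles nearest the present ones, or None.
- sensors.read_state(): the state.
- optics.grab_frame(name): name is "scene" or "top"; returns (picture, depth): 400x640x3 uint8, red, green, blue; 400x640 float32, mm along the optical axis (not along the pixel's ray), 0 where there is no reading.
- optics.camera_params(name): a dict with "mtx" (3x3 intrinsics, pixels), "R" (3x3) and "t" (3): a world point X has camera coordinates R X + t. Camera axes: x right, y down, z forward; pixel columns grow to the right and rows downward; lengths in mm; the calibration is good to about 2 mm. A picture is of the moment at which its call begins. camera_params takes no time and is no camera call.
A pose or a line that the arm cannot do raises ctrl.MotionError and nothing moves.
- ctrl.finish_job(): hands the job in; it is judged then, once.
The state is a dict: "t": time; "q": joint angles; "qvel": joint speeds; "tau": joint torques, N m; "eef_pos": TCP position; "eef_rot": TCP orientation; "force": force on the tool from outside, world axes, zero at the start; "wrist_torque": the same for the moment, N m; "grip_width": finger opening in mm; "grasp_force": force on a finger pad.
Only numpy, scipy, OpenCV 4.12 (cv2) and the standard library are available. Lean on these libraries where they do the work, as an engineer would, in place of code of your own. Each camera call takes 0.05 s, during which the arm holds its last target. There are 200 camera calls.

## Working session

There is one attempt and no reset: what is moved stays moved. The work goes in short steps, each a Python script; the robot and the scene stay as the last script left them, time stands still between calls to the robot, and variables do not carry over. Pictures are saved under pics/ and viewed, at most 10 in all, crops included, and the job is handed in when it is done.

```bash
ls; mkdir -p pics; python3 - <<'E'
from plant import ctrl,sensors,optics
import cv2,numpy as np
for n in("scene","top"):
    im,d=optics.grab_frame(n); cv2.imwrite(f"pics/{n}0.png",im[:,:,::-1]); np.savez(f"pics/{n}0.npz",im=im,d=d)
    p=optics.camera_params(n); print(n,p['mtx'].round(1).tolist(),p['R'].round(4).tolist(),p['t'].round(1).tolist(),(d>0).mean())
s=sensors.read_state(); print(s['t'],s['eef_rot'].round(3) if hasattr(s['eef_rot'],'round') else s['eef_rot'],s['grip_width'],ctrl.tcp_to_tips)
E
```

```text
pics
scene [[367.7, 0.0, 322.1], [0.0, 367.7, 194.2], [0.0, 0.0, 1.0]] [[-0.6271, 0.7788, -0.0159], [0.5838, 0.4563, -0.6716], [-0.5157, -0.4304, -0.7408]] [371.3, -260.7, 1188.5] 0.99598046875
top [[465.8, 0.0, 323.8], [0.0, 465.8, 202.4], [0.0, 0.0, 1.0]] [[0.0255, -0.9996, 0.0072], [-0.9881, -0.0263, -0.1516], [0.1517, -0.0032, -0.9884]] [-15.9, 605.3, 985.9] 0.99583984375
0.1 [[-0.915  0.403 -0.001]
 [ 0.403  0.915 -0.002]
 [ 0.    -0.002 -1.   ]] 85.76866933342724 25.0
```

View pics/top0.png

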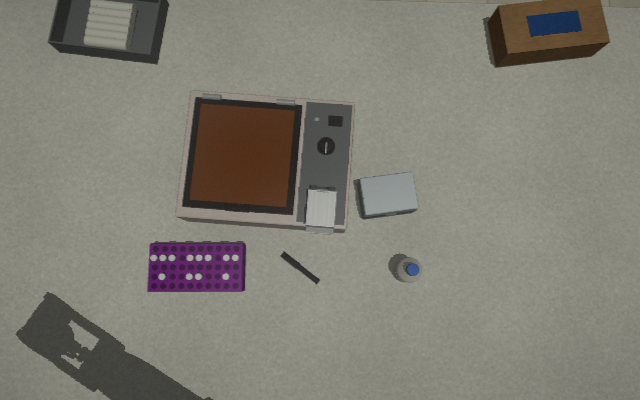

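View pics/scene0.png

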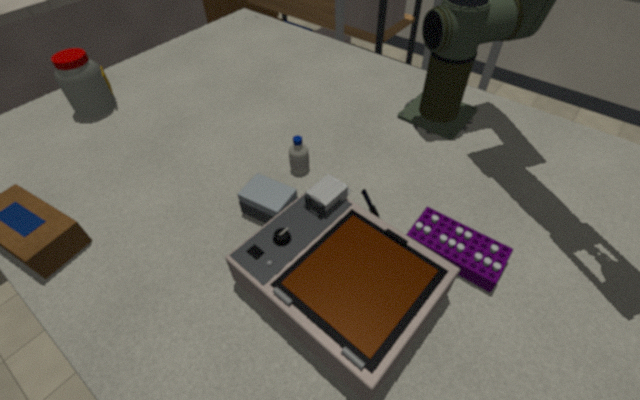

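The top view shows the box with front corners about (178,217) and (345,230), the guard at (321,208) and its lip edge near row 232. The marker is at (300,267), bottle at (408,269), tip box at (388,195) and rack at (197,267). Next I'll compute the poses from depth.

```bash
cat > h.py <<'E'
import numpy as np,cv2
from plant import ctrl,sensors,optics
def cloud(n,d):
    p=optics.camera_params(n); K=p['mtx']; v,u=np.mgrid[:400,:640]
    c=np.stack([(u-K[0,2])/K[0,0]*d,(v-K[1,2])/K[1,1]*d,d],-1)
    return (c-p['t'])@p['R']
E
python3 - <<'E'
from h import *
for n in("top","scene"):
    f=np.load(f"pics/{n}0.npz"); P=cloud(n,f['d']); z=P[...,2]
    if n=="top": print("bench z",np.median(z[300:390,450:600]))
    else: print("bench z",np.median(z[60:90,200:280]))
    m=((z>88)&(z<112)).astype(np.uint8)
    k,l,st,ce=cv2.connectedComponentsWithStats(m)
    i=1+st[1:,4].argmax(); q=P[l==i][:,:2].astype(np.float32)
    print("topz",np.median(z[l==i])); r=cv2.minAreaRect(q); print("box",r,cv2.boxPoints(r).round(0).tolist())
    # guard top
    m=((z>126)&(z<146)); c=r[0]
    m&=(np.hypot(P[...,0]-c[0],P[...,1]-c[1])<230)
    k,l,st,ce=cv2.connectedComponentsWithStats(m.astype(np.uint8)); i=1+st[1:,4].argmax(); q=P[l==i]
    r=cv2.minAreaRect(q[:,:2].astype(np.float32)); print("guard",r,np.median(q[:,2]),st[i])
    if n=="top":
        for nm,(u0,v0,u1,v1),(a,b) in [("rack",(140,235,250,300),(25,90)),("tip",(356,168,425,222),(50,85)),("bottle",(385,250,430,290),(50,130)),("marker",(275,245,325,290),(7,30))]:
            s=P[v0:v1,u0:u1].reshape(-1,3); s=s[(s[:,2]>a)&(s[:,2]<b)]
            print(nm,cv2.minAreaRect(s[:,:2].astype(np.float32)),np.percentile(s[:,2],95))
E
```

```text
bench z -0.5035407058802372
topz 105.33601440560426
box ((684.5936889648438, 125.36100769042969), (361.4920959472656, 292.4090270996094), 86.67166137695312) [[528.0, -47.0], [820.0, -64.0], [841.0, 297.0], [549.0, 314.0]]
guard ((584.5741577148438, 6.282829284667969), (58.04356384277344, 82.25392150878906), 86.83494567871094) 137.4722255969196 [ 305  185   32   43 1111]
rack ((457.1208190917969, 276.6896057128906), (103.93290710449219, 207.17530822753906), 1.4538308382034302) 54.74261682156267
tip ((624.4293823242188, -140.4759521484375), (87.5315170288086, 118.84992980957031), 9.369029998779297) 74.19348587295777
bottle ((463.0528869628906, -184.0040740966797), (52.1618537902832, 52.51498031616211), 77.30357360839844) 106.21201505902157
marker ((473.59637451171875, 41.645973205566406), (102.45230865478516, 43.31292724609375), 54.94195556640625) 16.53740488384956
bench z -2.135376765227538
topz 104.13630603596656
box ((682.1649780273438, 123.98921203613281), (360.3252258300781, 293.3705749511719), 87.0523452758789) [[526.0, -48.0], [819.0, -63.0], [838.0, 296.0], [545.0, 311.0]]
guard ((582.8624267578125, 4.58453369140625), (60.95908737182617, 84.63579559326172), 87.06957244873047) 135.49138219699051 [305 174  44  36 841]
```

```bash
cat >> h.py <<'E'
yaw=-0.055; c,s=np.cos(yaw),np.sin(yaw)
bx=np.array([c,s,0]); by=np.array([-s,c,0]); ez=np.array([0,0,1.])
hinge=np.array([689.3,124.3,0])-68*bx-124*by+134*ez
HH=11.
def rot(p):
    z=np.cos(p)*bx-np.sin(p)*ez; return np.column_stack([np.cross(by,z),by,z])
def tcp(f,u,p,l=0):
    """TCP for the fingertip's upper corner at f in front of and u above the hinge, pitch p"""
    R=rot(p); C=hinge-f*bx+u*ez+l*by
    return C+HH*R[:,0]-ctrl.tcp_to_tips*R[:,2]
def arc(th,f0=77,u0=-27):
    return f0*np.cos(th)-u0*np.sin(th), u0*np.cos(th)+f0*np.sin(th)
E
python3 - <<'E'
from h import *
print(hinge)
for pd in(0,8,15,25,35):
    p=np.radians(pd); print(pd)
    for f,u in[(120,100),(120,-50),(77,-50),arc(.95),(52,47),(62,-6),(36,-6)]:
        q=ctrl.solve_ik(tcp(f,u,p),rot(p)); print("  ",np.round((f,u),0),None if q is None else np.round(q,2))
E
```

```text
[614.58626197   4.22561743 134.        ]
0
   [120 100] None
   [120 -50] [-0.34  1.    2.41  2.85  1.83  1.49]
   [ 77 -50] [-0.28  0.92  2.34  2.91  1.7   1.54]
   [67. 47.] [-0.27  0.52  2.45  2.92  1.4   1.61]
   [52 47] [-0.26  0.52  2.42  2.94  1.37  1.61]
   [62 -6] [-0.26  0.74  2.38  2.93  1.55  1.57]
   [36 -6] [-0.24  0.73  2.33  2.95  1.49  1.59]
8
   [120 100] None
   [120 -50] None
   [ 77 -50] [-0.28  0.75  2.41  2.92  1.45  1.57]
   [67. 47.] None
   [52 47] [-0.25  0.32  2.45  2.92  1.07  1.65]
   [62 -6] [-0.26  0.56  2.43  2.93  1.28  1.6 ]
   [36 -6] [-0.24  0.56  2.38  2.94  1.23  1.61]
15
   [120 100] None
   [120 -50] None
   [ 77 -50] [-0.27  0.58  2.44  2.92  1.2   1.6 ]
   [67. 47.] None
   [52 47] [-0.25  0.16  2.46  2.88  0.8   1.71]
   [62 -6] [-0.26  0.39  2.45  2.91  1.01  1.64]
   [36 -6] [-0.24  0.4   2.4   2.93  0.97  1.64]
25
   [120 100] None
   [120 -50] None
   [ 77 -50] [-0.26  0.35  2.45  2.89  0.8   1.66]
   [67. 47.] [-0.25 -0.05  2.45  2.71  0.42  1.89]
   [52 47] [-0.24 -0.02  2.42  2.73  0.42  1.87]
   [62 -6] [-0.24  0.17  2.44  2.85  0.62  1.73]
   [36 -6] [-0.23  0.21  2.38  2.86  0.6   1.73]
35
   [120 100] [-0.27 -0.48  2.45  0.68  0.28 -2.36]
   [120 -50] None
   [ 77 -50] [-0.24  0.17  2.42  2.78  0.43  1.8 ]
   [67. 47.] [-0.23 -0.15  2.38  1.83  0.15  2.78]
   [52 47] [-0.22 -0.11  2.34  1.9   0.14  2.72]
   [62 -6] [-0.23  0.04  2.38  2.59  0.27  2.01]
   [36 -6] [-0.21  0.09  2.32  2.62  0.26  1.99]
```

```bash
python3 - <<'E'
from h import *
from scipy.spatial.transform import Rotation as Ro
P=[(130,60),(115,-50),(77,-50),arc(.5),arc(.95),(52,47),(62,-6),(36,-6)]
for yw in(-.35,0,.35):
  for roll in(0,180,90,-90):
    for pd in(15,25,35,45,55):
      p=np.radians(pd); out=[]
      R=Ro.from_euler('z',yw).as_matrix()@rot(p)@Ro.from_euler('z',roll,degrees=True).as_matrix()
      up=np.cross(R[:,2],np.cross([0,0,1],R[:,2])); up/=np.linalg.norm(up)
      for f,u in P:
        t=hinge-f*bx+u*ez-HH*up-ctrl.tcp_to_tips*R[:,2]
        q=ctrl.solve_ik(t,R); out.append(None if q is None else np.round(q,1).tolist())
      n=sum(o is not None for o in out)
      if n>=7: print(yw,roll,pd,n,out[0],out[2],out[4],out[-1])
E
```

```text
-0.35 0 15 7 None [0.2, 0.6, 2.3, 3.8, 1.1, 1.4] [0.2, 0.2, 2.4, 3.9, 0.9, 1.2] [0.1, 0.4, 2.3, 3.8, 1.0, 1.3]
-0.35 0 25 7 None [0.1, 0.4, 2.3, 3.8, 0.8, 1.3] [0.1, 0.1, 2.3, 4.1, 0.6, 0.9] [0.1, 0.3, 2.3, 4.0, 0.7, 1.1]
-0.35 0 55 8 [0.0, -0.3, 2.2, -0.4, 0.6, -0.9] [-0.0, 0.1, 2.2, -0.7, 0.4, -0.6] [-0.0, -0.1, 2.1, -0.4, 0.6, -0.9] [-0.0, 0.1, 2.1, -0.5, 0.5, -0.8]
-0.35 180 15 7 None [0.2, 0.6, 2.3, 3.8, 1.1, -1.7] [0.2, 0.2, 2.4, 3.9, 0.9, -1.9] [0.1, 0.4, 2.3, 3.8, 1.0, -1.8]
-0.35 180 25 7 None [0.1, 0.4, 2.3, 3.8, 0.8, -1.9] [0.1, 0.1, 2.3, 4.1, 0.6, -2.2] [0.1, 0.3, 2.3, 4.0, 0.7, -2.0]
-0.35 180 55 8 [0.0, -0.3, 2.2, -0.4, 0.6, 2.2] [-0.0, 0.1, 2.2, -0.7, 0.4, 2.6] [-0.0, -0.1, 2.1, -0.4, 0.6, 2.3] [-0.0, 0.1, 2.1, -0.5, 0.5, 2.4]
-0.35 90 55 8 [0.0, -0.3, 2.2, -0.4, 0.6, 0.7] [-0.0, 0.1, 2.2, -0.7, 0.4, 1.0] [-0.0, -0.1, 2.1, -0.4, 0.6, 0.7] [-0.0, 0.1, 2.1, -0.5, 0.5, 0.8]
-0.35 -90 15 7 None [0.2, 0.6, 2.3, 3.8, 1.1, -0.1] [0.2, 0.2, 2.4, 3.9, 0.9, -0.4] [0.1, 0.4, 2.3, 3.8, 1.0, -0.3]
-0.35 -90 25 7 None [0.1, 0.4, 2.3, 3.8, 0.8, -0.3] [0.1, 0.1, 2.3, 4.1, 0.6, -0.7] [
[... 1818 characters left out ...]
2]
0.35 90 45 8 [-0.5, -0.3, 2.4, 0.9, 0.7, -1.4] [-0.5, 0.1, 2.3, 1.4, 0.5, -2.0] [-0.4, -0.1, 2.2, 1.0, 0.6, -1.4] [-0.4, 0.1, 2.2, 1.2, 0.5, -1.7]
0.35 90 55 8 [-0.4, -0.3, 2.3, 0.6, 0.8, -1.0] [-0.4, 0.1, 2.2, 0.8, 0.5, -1.3] [-0.4, -0.1, 2.1, 0.6, 0.7, -1.0] [-0.3, 0.1, 2.1, 0.7, 0.6, -1.1]
0.35 -90 35 7 None [-0.5, 0.2, 2.4, 1.8, 0.7, 0.7] [-0.5, -0.1, 2.3, 1.4, 0.7, 1.2] [-0.5, 0.1, 2.3, 1.7, 0.6, 1.0]
0.35 -90 45 8 [-0.5, -0.3, 2.4, 0.9, 0.7, 1.8] [-0.5, 0.1, 2.3, 1.4, 0.5, 1.2] [-0.4, -0.1, 2.2, 1.0, 0.6, 1.7] [-0.4, 0.1, 2.2, 1.2, 0.5, 1.5]
0.35 -90 55 8 [-0.4, -0.3, 2.3, 0.6, 0.8, 2.1] [-0.4, 0.1, 2.2, 0.8, 0.5, 1.8] [-0.4, -0.1, 2.1, 0.6, 0.7, 2.1] [-0.3, 0.1, 2.1, 0.7, 0.6, 2.0]
```

```bash
cat >> h.py <<'E'
from scipy.spatial.transform import Rotation as Ro
def ori(pd,yw):
    return Ro.from_euler('z',yw).as_matrix()@rot(np.radians(pd))@np.diag([-1,-1,1.])
def pose(f,u,pd,yw,l=0):
    R=ori(pd,yw); C=hinge-f*bx+u*ez+l*by   # tool x points up here
    return C-HH*R[:,0]-ctrl.tcp_to_tips*R[:,2],R
E
python3 - <<'E'
from h import *
P=[(110,-50),(95,-50),(77,-50),arc(.5),arc(.95),(50,47),(60,10),(62,-6),(36,-6),(80,-6),(105,-6)]
for yw in(.2,.27,.35,.42):
  for pd in(28,32,36,40,45,50):
      qs=[ctrl.solve_ik(*pose(f,u,pd,yw,6)) for f,u in P]
      print(yw,pd,''.join('-' if q is None else 'x' for q in qs),[None if qs[i] is None else np.round(qs[i],2).tolist() for i in(2,4,8)])
E
```

```text
0.2 28 --x-xxxxx-- [[-0.44, 0.29, 2.44, 2.35, 0.76, -1.25], [-0.43, -0.08, 2.43, 1.94, 0.54, -0.71], [-0.39, 0.17, 2.36, 2.24, 0.61, -1.04]]
0.2 32 --xxxxxxxx- [[-0.42, 0.22, 2.43, 2.27, 0.63, -1.13], [-0.41, -0.12, 2.4, 1.71, 0.47, -0.48], [-0.37, 0.12, 2.34, 2.09, 0.5, -0.88]]
0.2 36 -xxxxxxxxx- [[-0.4, 0.16, 2.4, 2.13, 0.52, -0.97], [-0.38, -0.15, 2.36, 1.45, 0.42, -0.19], [-0.35, 0.09, 2.31, 1.88, 0.42, -0.65]]
0.2 40 xxxxxxxxxxx [[-0.37, 0.12, 2.38, 1.94, 0.42, -0.75], [-0.36, -0.16, 2.32, 1.16, 0.42, 0.1], [-0.33, 0.06, 2.28, 1.59, 0.36, -0.35]]
0.2 45 xxxxxxxxxxx [[-0.34, 0.08, 2.34, 1.57, 0.34, -0.36], [-0.33, -0.16, 2.27, 0.84, 0.45, 0.43], [-0.31, 0.04, 2.23, 1.17, 0.34, 0.09]]
0.2 50 xxxxxxxxxxx [[-0.31, 0.06, 2.29, 1.11, 0.32, 0.12], [-0.31, -0.15, 2.21, 0.6, 0.52, 0.68], [-0.28, 0.04, 2.18, 0.79, 0.39, 0.48]]
0.27 28 --xxxxxxxx- [[-0.51, 0.3, 2.43, 2.19, 0.8, -1.19], [-0.49, -0.07, 2.41, 1.8, 0.63, -0.67], [-0.45, 0.18, 2.35, 2.08, 0.67, -0.97]]
0.27 32 -xxxxxxxxx- [[-0.48, 0.23, 2.41, 2.1, 0.68, -1.06], [-0.47, -0.11, 2.38, 1.62, 0.56, -0.46], [-0.42, 0.14, 2.33, 1.94, 
[... 1540 characters left out ...]
7]]
0.42 32 xxxxxxxxxxx [[-0.58, 0.26, 2.37, 1.81, 0.79, -0.97], [-0.57, -0.05, 2.34, 1.47, 0.75, -0.48], [-0.52, 0.17, 2.28, 1.69, 0.72, -0.73]]
0.42 36 xxxxxxxxxxx [[-0.55, 0.2, 2.35, 1.7, 0.7, -0.82], [-0.54, -0.08, 2.31, 1.32, 0.71, -0.31], [-0.49, 0.13, 2.26, 1.55, 0.66, -0.56]]
0.42 40 xxxxxxxxxxx [[-0.52, 0.16, 2.33, 1.56, 0.63, -0.65], [-0.5, -0.1, 2.27, 1.17, 0.69, -0.14], [-0.46, 0.1, 2.23, 1.38, 0.61, -0.38]]
0.42 45 xxxxxxxxxxx [[-0.47, 0.12, 2.29, 1.35, 0.57, -0.4], [-0.46, -0.11, 2.23, 0.97, 0.68, 0.07], [-0.43, 0.08, 2.19, 1.15, 0.58, -0.13]]
0.42 50 xxxxxxxxxxx [[-0.43, 0.1, 2.25, 1.1, 0.54, -0.13], [-0.42, -0.11, 2.17, 0.78, 0.7, 0.27], [-0.39, 0.07, 2.14, 0.92, 0.59, 0.12]]
```

```bash
echo "
YW=.3; PD=38; L=5
def go(f,u,pd=PD,l=L,vel=60,**k):
    p,R=pose(f,u,pd,YW,l); return ctrl.move_l(p,R,vel=vel,**k)" >> h.py; python3 - <<'E'
from h import *
ctrl.gripper_to(0)
print(ctrl.tcp_to_tips, sensors.read_state()['t'])
p,R=pose(135,40,45,YW,L); print(np.round(ctrl.solve_ik(p,R),2)); ctrl.move_ptp(p,R)
s=sensors.read_state(); print(s['t'],np.round(s['force'],1),np.round(s['eef_pos']-p,1),s['grip_width'])
o=[]
for n,(u,v,w,h) in(("top",(230,140,160,140)),("scene",(240,130,200,140))):
    im,d=optics.grab_frame(n); np.savez(f"pics/{n}1.npz",im=im,d=d); o.append(cv2.resize(im[v:v+h,u:u+w,::-1],(int(w*300/h),300),interpolation=cv2.INTER_CUBIC))
cv2.imwrite("pics/a1.png",np.hstack(o))
# project expected tip corner and lip into both
for n in("top","scene"):
    c=optics.camera_params(n)
    for f,u,l in((135,40,L),(85,-22,0),(72,0,0),(0,0,0)):
        x=c['mtx']@(c['R']@(hinge-f*bx+u*ez+l*by)+c['t']); print(n,f,u,(x[:2]/x[2]).round(1))
E
```

```text
25.0 0.8667
[-0.49 -0.33  2.41  0.91  0.64  0.2 ]
2.9083 [ 0.3 -0.1 -0.8] [0.4 0.3 0.5] 0.20196711627703798
top 135 40 [313.8 257.1]
top 85 -22 [318.7 233.9]
top 72 0 [319.2 226.6]
top 0 0 [322.1 191.4]
scene 135 40 [358.9 153.2]
scene 85 -22 [341.8 184.2]
scene 72 0 [338.2 180.5]
scene 0 0 [315.9 199. ]
```

View pics/a1.png

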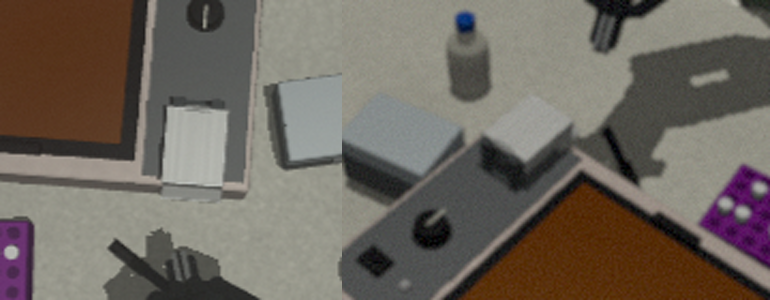

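The fingertip appears at about (313,257) in the top view and (361,151) in the scene view, both matching prediction. The lip edge is at about (318.7,232.4), roughly 2 mm further back than modelled. I'll shift the hinge 1.5 mm back and lift.

```bash
echo "hinge=hinge+1.5*bx" >> h.py; cat >> h.py <<'E'
def snap(name):
    o=[]
    for n,(u,v,w,h) in(("top",(250,140,140,120)),("scene",(260,120,140,120))):
        im,d=optics.grab_frame(n); o.append(cv2.resize(im[v:v+h,u:u+w,::-1],(395,340),interpolation=cv2.INTER_CUBIC))
    cv2.imwrite(f"pics/{name}.png",np.hstack(o))
def st():
    s=sensors.read_state(); print(round(s['t'],2),np.round(s['force'],1),np.abs(s['qvel']).max().round(2))
E
python3 - <<'E'
from h import *
go(112,-45,40,vel=120); go(78,-48,vel=60); st()
for th in np.arange(0,1.0,.19):
    go(*arc(th,78,-27),vel=70)
st(); snap("a2")
E
```

```text
4.64 [-0.   0.3  0.9] 0.01
6.97 [-0.4 -0.1  0.7] 0.01
```

View pics/a2.png

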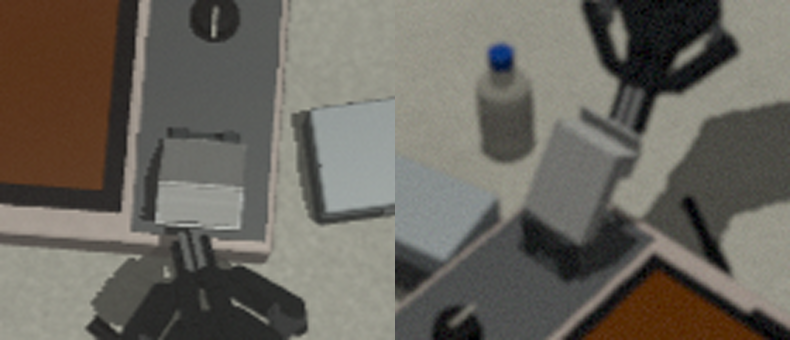

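The guard is up at about 0.95 rad with the finger under the lip (finger near crop (188,232), guard centre near 199, so the finger sits about 3 mm too far left). I'll recentre while slipping in, and check before descending.

```bash
python3 - <<'E'
from h import *
f,u=arc(.95,78,-27)
go(f-8,u+1,l=2,vel=50); go(50,u,l=0,vel=50); st(); snap("a3")
E
```

```text
7.73 [ 0.2 -0.9 -0.1] 0.01
```

View pics/a3.png

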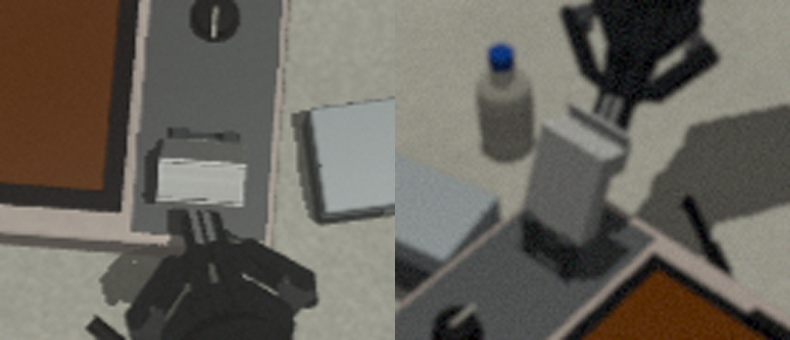

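The guard rode up to about 1.15 rad and the finger is beneath its foot. Next come the descent in front of the toggle and the push to the rear.

```bash
python3 - <<'E'
from h import *
go(54,28,l=0); go(58,10,l=0); go(64,-9,l=0); st()
for f in(56,50,46,43,40,37.5):
    r=go(f,-9,l=0,vel=30,threshold=20); print(f,r,end=' '); st()
snap("a4")
E
```

```text
9.26 [-0.7  0.4 -0.2] 0.01
56 False 9.68 [-0.5  0.5 -0.4] 0.01
50 False 10.03 [-1.7 -1.1 -0.5] 0.0
46 False 10.31 [-0.3 -1.2 -0.5] 0.0
43 False 10.56 [-0.   0.2 -0.2] 0.0
40 False 10.81 [-0.4 -0.1 -0.3] 0.01
37.5 False 11.06 [-0.2 -0.7 -0.1] 0.01
```

View pics/a4.png

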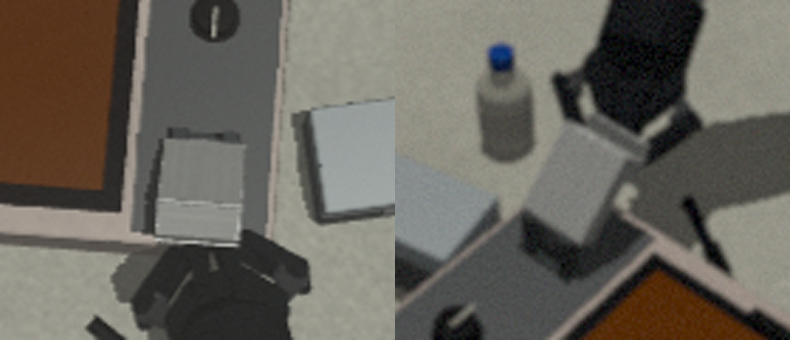

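The force peaked near f=50 and then dropped, which fits a snap-over. I'll confirm by feeling gently for the lever at its rear stop.

```bash
python3 - <<'E'
from h import *
for f in(36,34.5,33):
    r=go(f,-9,l=0,vel=20,threshold=5); print(f,r,end=' '); st()
    if r: break
E
```

```text
36 False 11.41 [-3.9 -0.7  1. ] 0.0
34.5 False 11.66 [-13.8  -1.6   7.9] 0.0
33 False 11.91 [-25.3  -4.9  15.8] 0.0
```

A stiff stop at f≈36 is where the ON lever should be, with the force direction matching. I'll withdraw now.

```bash
python3 - <<'E'
from h import *
go(37,-9,l=0,vel=30); st(); go(62,-10,l=0,vel=60); st(); go(105,-14,40,l=0,vel=70); st()
go(135,5,45,l=0,vel=100); ctrl.hold(.3); st(); snap("a5")
im,d=optics.grab_frame("top"); P=cloud("top",d); a=np.load("pics/top0.npz"); P0=cloud("top",a['d'])
w=np.s_[185:236,300:340]
print("guard depth change",np.abs(P[w][...,2]-P0[w][...,2]).max(),np.median(P[w][...,2]-P0[w][...,2]))
E
```

```text
12.19 [-0.7  0.1  0.1] 0.01
12.76 [ 0.1  0.1 -0.1] 0.02
13.52 [ 0.1 -0.1 -0.7] 0.01
14.32 [-0.1  0.4 -0.5] 0.0
guard depth change 964.2962546479245 0.03595520625270865
```

View pics/a5.png

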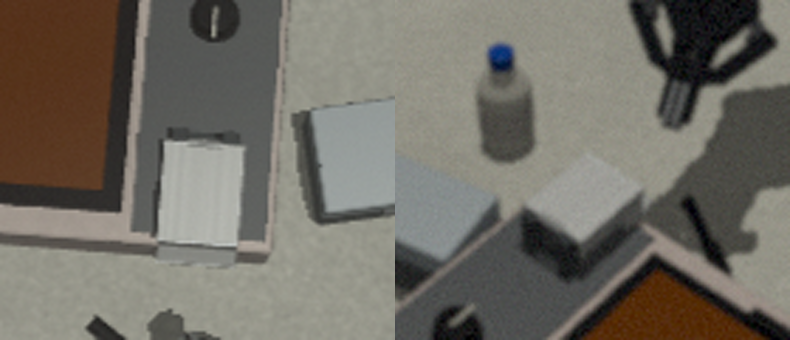

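The guard is back where it started: it sits at crop (200,200) and the median depth change is 0.04 mm. The finger is clear and the marker, bottle and tip box have not moved. I'm handing in.

```bash
python3 -c "
from h import *
print(ctrl.finish_job())"
```

```text
the job is handed in; nothing more can be done
None
```

I handed the job in at about 14.5 s: the guard was lifted by its lip, the toggle pushed to the rear under it, and the guard dropped shut; the switch being on is judged by touch only (snap-over, then a firm rear stop), as the shut guard hides the lever.

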